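# Sort left-hand and right-hand instrument door-hinge brackets

## Robot

A 6-joint arm with a two-finger parallel gripper is mounted at the origin on the work surface. World frame = base frame: x ahead of the robot, y to its left, z up, the work surface at z = 0. Lengths are in m, angles in rad, forces in N, time in s.
With the tool pointing down it reaches from about 0.4 to 0.825 m from the base axis. Payload 7 kg.
Tool frame: the origin (TCP) lies at the centre of the arm's flange, where the gripper is bolted on; the fingertips stand 178 mm ahead of it and the grasp point (between the pads) lies 159 mm ahead of it; z points along the fingers, y is the direction in which the jaws open and shut (so a half turn about z gives the same grasp; the last joint's range is limited). The gripper opens to 88 mm and grips with 3 to 60 N. Pads are 19 mm wide; open, the fingers measure 130 mm over their backs; the gripper's body (78 mm by 193 mm) begins 47 mm behind the grasp point.
Start: joints at [-0.924, 0.359, 0.012, 0, -1.224, -0.288], TCP at [0.237, -0.632, 0.405] pointing down, gripper open.
Joint ranges: [-3.07, 3.07], [-1.43, 2.12], [-1.02, 1.25], [-3.03, 1.67], [-3.05, -0], [-3.03, 3.03]. Speed limits (rad/s): [2.39, 2.39, 3.01, 3.14, 3.14, 3.14].

## Interface

Orientations are given as [roll, pitch, yaw] about the fixed x, y, z axes, in that order (R = Rz(yaw) Ry(pitch) Rx(roll)).
In Python, from station import * gives the robot as it stands.
- The arm moves only by the tool send_rows, never from a script. Its argument "motion" is a list of rows, each an object with "offset": the shift along the tool's x, y, z in cm, a list of three; "turn": the turn about the tool's z in degrees. In form: [{"offset": [x, y, z], "turn": turn}, ...]. A call has 1 to 8 rows; each row is the pose to reach, as a shift and turn from the pose commanded when the call began, along the tool's axes at that moment; what a row does not reach only later rows make up. A row lasts 1/10 s, in which the tool goes at most 50 mm and 8.59 degrees, less where a joint would pass 70% of its speed; a pose out of reach is approached as far as the arm can. A call with a gripper value outside its range is refused whole. "hand" is the opening, from -1 (shut) to 1 (fully open), set as the call begins (left out, the last holds). The fingers move at their own pace and stop on an object; "squeeze" is the grip in N (left out, the last holds). Time passes only in rows, so rows that repeat a pose let the fingers close. It gives the time, the measured TCP pose, the force and the opening at its end, in the units of the state.
- get_state(): the state, without advancing time (a new reading comes with each control period).
- grab_frame(name): name is "side" or "top" or "wrist"; returns a dict with "frame" (480x640x3 uint8, blue, green, red), "range_z" (480x640 float32, m along the optical axis (not along the pixel's ray), 0 where there is no reading), "vertical_fov" (degrees; the focal length in pixels is half the picture's height over the tangent of half this angle, whatever the lens; pixels are square), "cx", "cy" (the principal point, pixels), "cam_to_world" (4x4, takes a point from camera to world coordinates). Camera axes: x right, y up, looking along -z (the intrinsics and any distortion apply to the point x, -y, -z); pixel columns grow to the right and rows downward; lengths in m; the calibration is good to about 2 mm. A picture is of the moment at which its call begins.
- job_done(): hands the job in, once; it reports no verdict.
The state is a dict: "t": time; "q": joint angles; "qd": joint speeds; "joint_efforts": joint torques, N m; "eef_pos": TCP position; "ee_rot": TCP orientation; "force": force on the tool from outside, world axes, zero at the start; "moment": the same for the moment, N m; "width": finger opening in m.
Only numpy, scipy, OpenCV 4.12 (cv2) and the standard library are available. Lean on these libraries where they do the work, as an engineer would, in place of code of your own. Each camera call takes 0.05 s, during which the arm holds its last target. There are 200 camera calls.

## Task

The steel door-hinge brackets on the sloping stand are mixed up: put each into the bin whose fixed sample bracket has the same hand (two are left-hand, one is right-hand, its mirror image), standing flat on its foot on the bin's cork floor and let go. The cork floors lie at unknown heights, so feel for them: set each bracket down gently, neither dropped nor rammed down. Leave the plain angle without a knuckle on the stand, and leave the glassware and tools alone.

Things in the scene. Friction and masses are not known exactly. Their poses are not given: they have to be found in the camera images.
- left_a_mid (a point): LEFT-hand steel bracket: foot plate 60 x 40 x 5 mm, upright 60 long, 5 thick on one long edge, to 55 above the underside; round knuckle (20 dia., 15 to 55 up, axis at x 36) on one end. 0.15-0.3 kg. Point: mid-upright, 27.5 up. z up from the foot, x to the knuckle; upright at y 0. Stood up, knuckle away from you, the foot is on the left (y -2.5 to 37.5). Starts knuckle up the slope.
- left_b_mid (a point): LEFT-hand steel bracket: foot plate 60 x 40 x 5 mm, upright 60 long, 5 thick on one long edge, to 55 above the underside; round knuckle (20 dia., 15 to 55 up, axis at x 36) on one end. 0.15-0.3 kg. Point: mid-upright, 27.5 up. z up from the foot, x to the knuckle; upright at y 0. Stood up, knuckle away from you, the foot is on the left (y -2.5 to 37.5). Starts knuckle down the slope.
- right_a_mid (a point): RIGHT-hand steel bracket: foot plate 60 x 40 x 5 mm, upright 60 long, 5 thick on one long edge, to 55 above the underside; round knuckle (20 dia., 15 to 55 up, axis at x 36) on one end. 0.15-0.3 kg. Point: mid-upright, 27.5 up. z up from the foot, x to the knuckle; upright at y 0. Stood up, knuckle away from you, the foot is on the right (y -37.5 to 2.5). Starts knuckle down the slope.
- left_bin_sample (a point): Fixed sample left-hand bracket, showing which bin this is: stands foot down, knuckle to the bin's +x, on a plinth (100 x 64, 45 mm high) against the bin's -y side, centred 122 from the bin's centre. Point: middle of its upright, 27.5 above its underside. It is part of the bin.
- right_bin_sample (a point): Fixed sample right-hand bracket, showing which bin this is: stands foot down, knuckle to the bin's +x, on a plinth (100 x 64, 45 mm high) against the bin's -y side, centred 122 from the bin's centre. Point: middle of its upright, 27.5 above its underside. It is part of the bin.
- plain_mid (a point): Bystander on the stand: a plain steel angle, same foot and upright as the brackets but with no knuckle, so it has no hand. Point: middle of its upright. It stays where it is.
- stand: Fixed black stand, 360 mm wide (y): a 100 long plate sloping 0.5 rad, rising to the stand's +x, surface 50 above the table at the middle, 10 high lip at the lower edge. Origin: centre of its underside; z up. The brackets and the plain angle stand loose on it, feet against the lip, square to the slope, uprights running up and down the slope, 88 apart, order changing.
- left_bin: Fixed grey open bin for left-hand brackets, outside 140 (x) x 180 (y) x 60 mm high, walls 5. Origin: centre of its underside, on the table; z up. Inside is a level, stiff cork floor (gives 1 per 5 N, at most 5), its top anywhere from 18 to 52 above the table, different in each bin and run, not reported. The bins look alike but for their samples, and may have swapped places.
- right_bin: Fixed grey open bin for right-hand brackets, outside 140 (x) x 180 (y) x 60 mm high, walls 5. Origin: centre of its underside, on the table; z up. Inside is a level, stiff cork floor (gives 1 per 5 N, at most 5), its top anywhere from 18 to 52 above the table, different in each bin and run, not reported. The bins look alike but for their samples, and may have swapped places.
- beaker_big: Empty glass beaker, 84 across, 110 mm high, bystander. Origin: centre of its underside.
- beaker_mid: Empty glass beaker, 68 across, 90 mm high, bystander. Origin: centre of its underside.
- beaker_small: Empty glass beaker, 60 across, 75 mm high, bystander. Origin: centre of its underside.
- reagent: Brown glass bottle, 60 across, 140 mm high, bystander. Origin: centre of its underside.
- driver: Screwdriver, 180 mm long, lying on the table, bystander. Origin: on its underside near mid-length.
- spanner: Spanner, 150 mm long, lying on the table, bystander. Origin: on its underside near mid-length.
There are look-alikes about, which are no part of the job. Leave any pink or red look-alike of the part that bears right_a_mid alone.

How it is judged:
At the end, for the whole second after the job is handed in: Each bracket stands in the bin of its own hand, on its foot on the cork (within 0.1 rad of upright, its middle under 80 mm above the table), at rest (under 0.02 m/s); plain angle, glassware, bottle and tools within 20 mm of their starts (x of left_a_mid in the frame of left_bin between -0.062 and 0.062 m and y of left_a_mid in the frame of left_bin between -0.084 and 0.084 m and z of each of left_a_mid, left_b_mid in the frame of left_bin below 0.08 m and angle between each of left_a_mid, left_b_mid, right_a_mid's own z axis and vertical below 0.1 rad and linear speed of each of left_a, left_b, right_a below 0.02 m/s and x of left_b_mid in the frame of left_bin between -0.062 and 0.062 m and y of left_b_mid in the frame of left_bin between -0.084 and 0.084 m and x of right_a_mid in the frame of right_bin between -0.062 and 0.062 m and y of right_a_mid in the frame of right_bin between -0.084 and 0.084 m and z of right_a_mid in the frame of right_bin below 0.08 m and distance of each of plain_mid, beaker_big, beaker_mid, beaker_small, reagent, driver, spanner from where it was at the start of the episode below 0.02 m); the robot touches nothing.
It fails at once if a bracket is dropped: it moves faster than 0.45 m/s inside a bin (a fall of about 10 mm) ((x of left_a_mid in the frame of left_bin between -0.062 and 0.062 m and y of left_a_mid in the frame of left_bin between -0.084 and 0.084 m and z of left_a_mid in the frame of left_bin below 0.08 m and linear speed of left_a above 0.45 m/s) or (x of left_a_mid in the frame of right_bin between -0.062 and 0.062 m and y of left_a_mid in the frame of right_bin between -0.084 and 0.084 m and z of left_a_mid in the frame of right_bin below 0.08 m and linear speed of left_a above 0.45 m/s) or (x of left_b_mid in the frame of left_bin between -0.062 and 0.062 m and y of left_b_mid in the frame of left_bin between -0.084 and 0.084 m and z of left_b_mid in the frame of left_bin below 0.08 m and linear speed of left_b above 0.45 m/s) or (x of left_b_mid in the frame of right_bin between -0.062 and 0.062 m and y of left_b_mid in the frame of right_bin between -0.084 and 0.084 m and z of left_b_mid in the frame of right_bin below 0.08 m and linear speed of left_b above 0.45 m/s) or (x of right_a_mid in the frame of left_bin between -0.062 and 0.062 m and y of right_a_mid in the frame of left_bin between -0.084 and 0.084 m and z of right_a_mid in the frame of left_bin below 0.08 m and linear speed of right_a above 0.45 m/s) or (x of right_a_mid in the frame of right_bin between -0.062 and 0.062 m and y of right_a_mid in the frame of right_bin between -0.084 and 0.084 m and z of right_a_mid in the frame of right_bin below 0.08 m and linear speed of right_a above 0.45 m/s)).
It fails at once if a bracket is pressed against a bin, its cork or its sample with more than 70 N (contact force between any of left_a, left_b, right_a and left_bin above 70 N or contact force between any of left_a, left_b, right_a and right_bin above 70 N).
It fails at once if the plain angle, a beaker, the bottle or a tool is shifted by more than 20 mm (distance of any of plain_mid, beaker_big, beaker_mid, beaker_small, reagent, driver, spanner from where it was at the start of the episode above 0.02 m).
It also fails if it takes over 72 s, if anything falls off the work surface, if the arm or the gripper's body presses on something with over 40 N, if the wrist force passes 120 N, or if a joint passes its speed limit or range.

## Working session

There is one attempt and no reset: what is moved stays moved. The work goes in short steps, Python scripts to look and compute and a tool call to move; the robot and the scene stay as the last step left them, time stands still between calls to the robot, and variables do not carry over. Pictures are saved under pics/ and viewed, about 8 in all and at most 12, crops included, and the job is handed in when it is done.

Besides the shell and the picture viewer there is one more tool, called after "Call:" as name(argument=value, ...), one argument or row to a line, values as JSON. send_rows: Moves the arm, as the interface text tells. Its arguments: {"type":"object","properties":{"motion":{"type":"array"},"hand":{"type":"number"},"squeeze":{"type":"number"}},"required":["motion"]}

```bash
mkdir -p pics; cat > h.py <<'E'
import numpy as np, cv2
from station import *
def cloud(f):
    h,w=f["range_z"].shape; fo=h/2/np.tan(np.radians(f["vertical_fov"])/2)
    v,u=np.mgrid[:h,:w]; z=f["range_z"]
    p=np.stack([(u-f["cx"])*z/fo,-(v-f["cy"])*z/fo,-z],-1)
    T=np.array(f["cam_to_world"]); return p@T[:3,:3].T+T[:3,3]
E
python3 - <<'E'
from h import *
print(get_state())
for n in("top","side"):
    f=grab_frame(n); cv2.imwrite(f"pics/{n}0.png",f["frame"]); np.savez(f"{n}0.npz",P=cloud(f),F=f["frame"],R=f["range_z"])
    print(n,f["vertical_fov"],f["cx"],f["cy"],np.round(f["cam_to_world"],3).tolist(),[k for k in f], (f["range_z"]>0).mean())
E
```

```text
{'t': 0.0, 'q': array([-9.23905990e-01,  3.59403981e-01,  1.10817992e-02, -2.85747676e-04,
       -1.22409796e+00, -2.88126715e-01]), 'qd': array([ 9.20157261e-05,  1.06931618e-03, -1.47366961e-04,  8.88206773e-04,
       -1.15132440e-03,  4.73206794e-05]), 'joint_efforts': array([ 1.86380654e-03, -5.82712054e+01,  2.93066454e+01,  6.99733034e+00,
        7.14212714e-03, -2.26420320e-04]), 'eef_pos': array([ 0.23695094, -0.63185509,  0.40373298]), 'ee_rot': array([ 3.13995944e+00, -2.03906811e-04, -2.78292618e+00]), 'force': array([ 1.03404525, -0.23962576,  0.551678  ]), 'moment': array([ 0.05136186, -0.01542756, -0.01922488]), 'width': 0.08764954872636291}
top 43.11581250387054 321.6494395110525 236.79989007221465 [[0.028, 0.993, -0.118, 0.431], [-0.999, 0.026, -0.018, 0.039], [-0.015, 0.118, 0.993, 1.186], [0.0, 0.0, 0.0, 1.0]] ['frame', 'range_z', 'vertical_fov', 'cx', 'cy', 'cam_to_world'] 0.9960188802083333
side 49.056779968716555 321.27557136567367 243.520662090705 [[-0.898, 0.277, -0.341, 0.157], [-0.439, -0.591, 0.677, 0.859], [-0.014, 0.757, 0.653, 0.843], [0.0, 0.0, 0.0, 1.0]] ['frame', 'range_z', 'vertical_fov', 'cx', 'cy', 'cam_to_world'] 0.9958333333333333
```

View pics/top0.png

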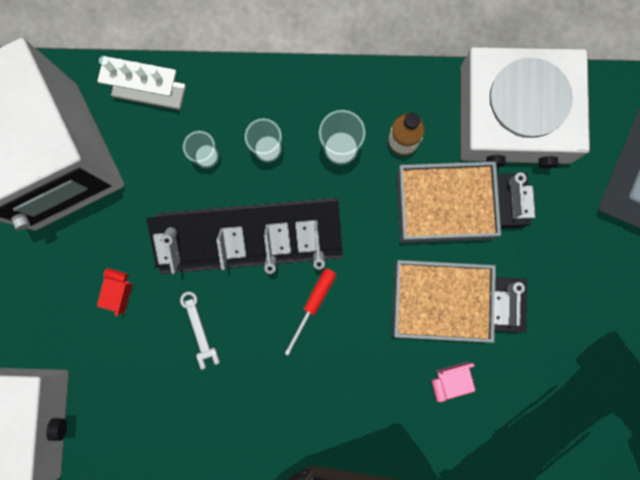

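View pics/side0.png

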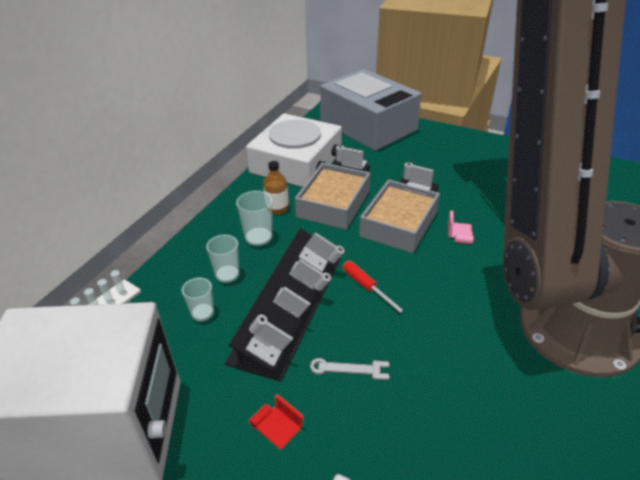

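The top view (up is +x, left is +y) shows the stand at columns 150–340. From left to right on it:
- left-hand bracket, knuckle up, at (170,240)
- plain angle at (230,243)
- left-hand bracket, knuckle down, at (270,250)
- right-hand bracket, knuckle down, at (318,248)

The bins are at (450,202) and (446,302), with samples to their right. I'll now measure these with depth.

```bash
python3 - <<'E'
from h import *
d=np.load("top0.npz");P=d["P"];F=d["F"].astype(int);hsv=cv2.cvtColor(d["F"],cv2.COLOR_BGR2HSV)
def p(u,v): return np.round(np.median(P[v-1:v+2,u-1:u+2].reshape(-1,3),0),3).tolist()
print("table",p(250,330),p(360,150))
for n,(u,v) in dict(binTop=(450,202),binBot=(446,302)).items():
    Q=P[v-25:v+26,u-35:u+36].reshape(-1,3); A=np.c_[Q[:,:2],np.ones(len(Q))]
    print(n,"floor",np.round([Q[:,2].mean(),Q[:,2].std()],4),np.round(np.linalg.lstsq(A,Q[:,2],rcond=None)[0],3))
# cork extents via minAreaRect in world
m=((hsv[...,0]>8)&(hsv[...,0]<25)&(hsv[...,1]>60)&(hsv[...,2]>110)).astype(np.uint8)
n,l,s,c=cv2.connectedComponentsWithStats(m)
for i in range(1,n):
    if s[i,4]>2000: 
        Q=P[l==i]; print(s[i],cv2.minAreaRect((Q[:,:2]*1000).astype(np.float32)))
# rims: points height 50-66 around bins
for y0 in [(160,245),(258,345)]:
    R=P[y0[0]:y0[1],390:505].reshape(-1,3); k=(abs(R[:,2]-.06)<.006); print("rim",k.sum(),cv2.minAreaRect((R[k][:,:2]*1000).astype(np.float32)))
# stand: dark pixels
m=(F.max(2)<45); m[:190]=0; m[280:]=0; m[:,:140]=0; m[:,350:]=0
Q=P[m]; print("stand",len(Q),cv2.minAreaRect((Q[:,:2]*1000).astype(np.float32)))
A=np.c_[Q[:,:2],np.ones(len(Q))]; print(np.round(np.linalg.lstsq(A,Q[:,2],rcond=None)[0],3))
crop=lambda a,b,c,e:cv2.resize(d["F"][a:b,c:e],None,fx=4,fy=4,interpolation=cv2.INTER_CUBIC)
cv2.imwrite("pics/c1.png",crop(190,280,145,345))
a=crop(165,235,490,550);b=crop(270,340,490,550);cv2.imwrite("pics/c2.png",np.hstack([a,b]))
def hm(Q,name):
    print(name)
for u,v in [(170,235),(174,250),(165,250),(222,247),(235,243),(265,240),(280,240),(269,268),(319,240),(306,236),(319,264),(520,178),(527,200),(519,288),(500,308)]: print((u,v),p(u,v))
E
```

```text
table [0.386, 0.195, 0.0] [0.748, -0.01, -0.0]
binTop floor [0.0464 0.0569] [-0.595  0.331  0.486]
binBot floor [0.0458 0.063 ] [-0.06   0.465  0.154]
[ 403  166   93   70 5921] ((598.8167724609375, -94.33819580078125), (180.22027587890625, 390.2624206542969), 26.75225257873535)
[ 398  264   93   75 6340] ((453.70159912109375, -108.27818298339844), (294.0012512207031, 129.6922607421875), 88.57469177246094)
rim 1052 ((642.8519287109375, -185.04759216308594), (143.86898803710938, 196.65525817871094), 3.7596724033355713)
rim 1028 ((452.4730529785156, -175.41798400878906), (192.78570556640625, 140.2180938720703), 88.47880554199219)
stand 6543 ((513.5326538085938, 199.7773895263672), (198.6578826904297, 358.4429016113281), 5.999283790588379)
[-0.235 -0.09   0.209]
(170, 235) [0.554, 0.332, 0.108]
(174, 250) [0.531, 0.333, 0.069]
(165, 250) [0.533, 0.356, 0.046]
(222, 247) [0.538, 0.242, 0.079]
(235, 243) [0.55, 0.224, 0.047]
(265, 240) [0.553, 0.161, 0.101]
(280, 240) [0.557, 0.139, 0.047]
(269, 268) [0.502, 0.155, 0.074]
(319, 240) [0.56, 0.065, 0.041]
(306, 236) [0.566, 0.09, 0.05]
(319, 264) [0.512, 0.063, 0.074]
(520, 178) [0.676, -0.297, 0.099]
(527, 200) [0.646, -0.325, 0.048]
(519, 288) [0.477, -0.293, 0.099]
(500, 308) [0.441, -0.273, 0.049]
```

View pics/c1.png

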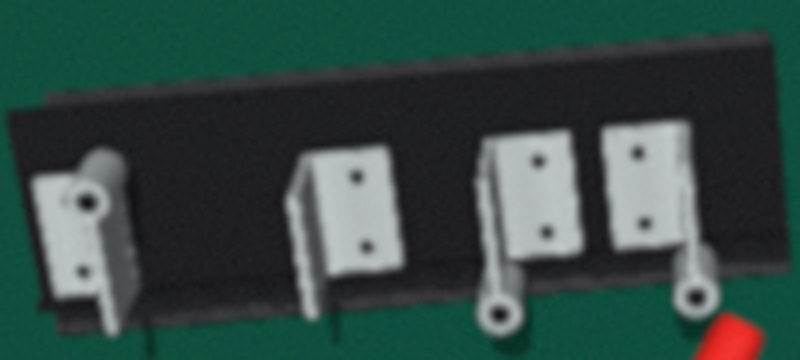

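View pics/c2.png

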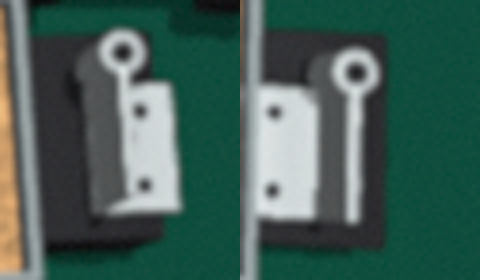

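The crops confirm the hands. The far bin's sample has its knuckle up and foot right, so it is the right-hand bin. The near bin's sample has its foot left, so it is the left-hand bin. Next come robust numbers and a move helper.

```bash
cat >> h.py <<'E'
def ray(f,u,v,z):
    "pixel -> point on the plane at height z"
    fo=f["frame"].shape[0]/2/np.tan(np.radians(f["vertical_fov"])/2); T=np.array(f["cam_to_world"])
    d=T[:3,:3]@np.array([(u-f["cx"])/fo,-(v-f["cy"])/fo,-1]); o=T[:3,3]
    return o+d*(z-o[2])/d[2]
def togo(target,yaw=None,grasp=True):
    "tool-axis offset (cm) and turn (deg) that take the grasp point to target"
    from scipy.spatial.transform import Rotation as Ro
    s=get_state(); R=Ro.from_euler("xyz",s["ee_rot"]).as_matrix()
    p=s["eef_pos"]+(0.159*R[:,2] if grasp else 0)
    o=R.T@(np.array(target)-p)*100
    t=0 if yaw is None else -np.degrees((yaw-s["ee_rot"][2]+np.pi)%(2*np.pi)-np.pi)
    print("offset",np.round(o,2).tolist(),"turn",round(float(t),1))
E
python3 - <<'E'
from h import *
d=np.load("top0.npz");P=d["P"];f=grab_frame("top")
for n,(u,v) in dict(far=(450,202),near=(446,302)).items():
    Q=P[v-25:v+26,u-35:u+36,2]; print(n,"floor",np.round([np.median(Q),*np.percentile(Q,[10,90])],4))
for b,c in dict(far=[(400.5,165),(497,163),(499.5,237.5),(402,240.5)],near=[(397,262),(494.5,264.5),(494,340.5),(395,337)]).items():
    C=np.array([ray(f,u,v,.06) for u,v in c]); e=[np.linalg.norm(C[i]-C[(i+1)%4]) for i in range(4)]
    ex=(C[0]+C[1]-C[2]-C[3]); print(b,np.round(C.mean(0),3),np.round(e,3),"yaw",np.degrees(np.arctan2(ex[1],ex[0])))
# stand: top edge corners(z~.074) and knuckle rings
q=lambda x,y:(145+x/4,190+y/4)
# stand surface height model
a=ray(f,*q(45,97),.074);b=ray(f,*q(770,36),.074);print("edge",a,b,np.linalg.norm(a-b),"yaw",np.degrees(np.arctan2((a-b)[1],(a-b)[0]))-90)
for n,x,z in(("la",(88,203),.118),("lb",(500,314),.077),("ra",(696,297),.077)):
    u,v=q(*x); print(n,np.round(ray(f,u,v,z),4),np.round(np.median(P[int(v)-3:int(v)+4,int(u)-3:int(u)+4].reshape(-1,3),0),3))
togo([.55,.11,.24],-np.pi+.06)
E
```

```text
far floor [0.0436 0.0408 0.0463]
near floor [0.0424 0.0395 0.0451]
far [ 0.637 -0.178  0.06 ] [0.182 0.141 0.181 0.144] yaw 1.6838152000237494
near [ 0.452 -0.17   0.06 ] [0.18  0.139 0.18  0.137] yaw -0.7240238948598279
edge [0.59659589 0.36870762 0.074     ] [0.63384483 0.03255196 0.074     ] 0.33821311527362835 yaw 6.32307052226777
la [0.543  0.3336 0.118 ] [0.545 0.336 0.109]
lb [0.5012 0.1528 0.077 ] [0.502 0.153 0.074]
ra [0.5114 0.0634 0.077 ] [0.512 0.063 0.074]
offset [-55.36, 58.46, 0.56] turn 17.1
```

```bash
python3 -c "
from h import *
togo([.5535,.0678,.21],-np.pi+.112)"
```

```text
offset [-54.2, 54.38, 3.56] turn 14.1
```

Call:
send_rows(
  motion=[
    {"offset": [-27.1, 27.2, 1.8], "turn": 0},
    {"offset": [-27.1, 27.2, 1.8], "turn": 0},
    {"offset": [-27.1, 27.2, 1.8], "turn": 0},
    {"offset": [-27.1, 27.2, 1.8], "turn": 0},
    {"offset": [-27.1, 27.2, 1.8], "turn": 0},
    {"offset": [-27.1, 27.2, 1.8], "turn": 0},
    {"offset": [-27.1, 27.2, 1.8], "turn": 0},
    {"offset": [-27.1, 27.2, 1.8], "turn": 0},
  ],
  hand=-0.09,
  squeeze=25,
)

```text
t: 0.95
eef_pos: [0.3957, -0.2797, 0.3867]
ee_rot: [3.142, 0.001, -2.782]
force: [1.1, -0.2, -0.2]
width: 0.0402
```

Call:
send_rows(
  motion=[
    {"offset": [-27.1, 27.2, 1.8], "turn": 14.1},
    {"offset": [-27.1, 27.2, 1.8], "turn": 14.1},
    {"offset": [-27.1, 27.2, 1.8], "turn": 14.1},
    {"offset": [-27.1, 27.2, 1.8], "turn": 14.1},
    {"offset": [-27.1, 27.2, 1.8], "turn": 14.1},
    {"offset": [-27.1, 27.2, 1.8], "turn": 14.1},
    {"offset": [-27.1, 27.2, 1.8], "turn": 14.1},
    {"offset": [-27.1, 27.2, 1.8], "turn": 14.1},
  ],
)

```text
t: 1.75
eef_pos: [0.554, 0.0701, 0.3685]
ee_rot: [3.142, 0.0, -3.028]
force: [1.5, -0.2, 1.1]
width: 0.04
```

```bash
python3 - <<'E'
from h import *
s=get_state();print(s["t"],s["eef_pos"],s["ee_rot"],s["width"],s["force"])
f=grab_frame("wrist");cv2.imwrite("pics/w1.png",f["frame"]);np.savez("w1.npz",P=cloud(f),F=f["frame"])
togo([.5535,.0678,.21],-np.pi+.112)
E
```

```text
1.75 [0.55395389 0.07013297 0.36849484] [ 3.14156092e+00  5.72013177e-05 -3.02796625e+00] 0.04004657477228202 [ 1.53172511 -0.21302113  1.05650457]
offset [0.39, -0.6, -0.11] turn 0.2
```

View pics/w1.png

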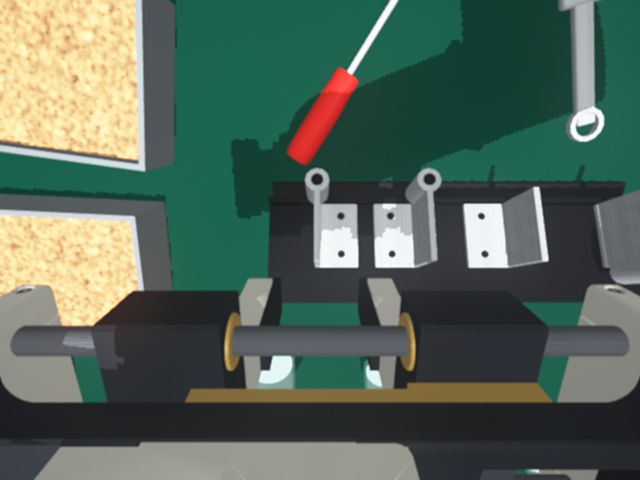

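The wrist view lies square to the stand. The knuckle rings are at (317,179) for right_a and (429,179) for left_b, with left_a out of view to the right.

```bash
python3 - <<'E'
from h import *
f=grab_frame("wrist");P=cloud(f);g=cv2.cvtColor(f["frame"],cv2.COLOR_BGR2GRAY)
for n,(u,v) in dict(ra=(317,179),lb=(429,179)).items():
    c=g[v-14:v+15,u-14:u+15]; Q=P[v-12:v+13,u-12:u+13].reshape(-1,3); k=Q[:,2]>.064
    print(n,ray(f,u,v,.073).round(4),np.median(Q[k],0).round(4),k.sum())
    w=ray(f,u,v,.073)+np.array([.0415*.994,.0415*.111,.003]); print("grasp",w.round(4))
    togo(w,-np.pi+.112)
# upright top edges: cast at points along ra upright near column 317
for v in (205,225,245,262):
    for u0 in (317,433):
        row=P[v,u0-14:u0+15]; i=row[:,2].argmax(); print(v,u0-14+i,row[i].round(4),end=" ")
    print()
E
```

```text
ra [0.5146 0.0659 0.073 ] [0.5139 0.0634 0.0768] 464
grasp [0.5558 0.0705 0.076 ]
offset [-0.06, -0.13, 13.27] turn 0.3
lb [0.504  0.1566 0.073 ] [0.5028 0.152  0.0771] 437
grasp [0.5453 0.1612 0.076 ]
offset [-0.07, 9.0, 13.27] turn 0.3
205 311 [0.5329 0.0634 0.0896] 205 420 [0.4733 0.0633 0.3487] 
225 311 [0.5469 0.0651 0.0971] 225 425 [0.5369 0.1533 0.0963] 
245 314 [0.5607 0.0691 0.1037] 245 432 [0.4733 0.0633 0.3487] 
262 314 [0.5873 0.0716 0.0734] 262 439 [0.5796 0.1867 0.0595]
```

Call:
send_rows(
  motion=[
    {"offset": [0, -0.2, 4.5], "turn": 0},
    {"offset": [0, -0.2, 9], "turn": 0},
    {"offset": [0, -0.2, 11.5], "turn": 0},
    {"offset": [0, -0.2, 13.1], "turn": 0},
    {"offset": [0, -0.2, 13.1], "turn": 0},
    {"offset": [0, -0.2, 13.1], "turn": 0},
  ],
)

```text
t: 2.45
eef_pos: [0.5538, 0.0655, 0.2379]
ee_rot: [-3.141, -0.0, -3.029]
force: [0.6, 0.0, 1.1]
width: 0.0403
```

Call:
send_rows(
  motion=[
    {"offset": [0, 0, 0], "turn": 0},
    {"offset": [0, 0, 0], "turn": 0},
    {"offset": [0, 0, 0], "turn": 0},
    {"offset": [0, 0, 0], "turn": 0},
    {"offset": [0, 0, 0], "turn": 0},
    {"offset": [0, 0, 0], "turn": 0},
  ],
  hand=-1,
  squeeze=30,
)

```text
t: 3.05
eef_pos: [0.5537, 0.0658, 0.238]
ee_rot: [3.141, 0.0, -3.029]
force: [-0.8, 0.9, 3.6]
width: 0.0049
```

Call:
send_rows(
  motion=[
    {"offset": [0, 0, -0.7], "turn": 0},
    {"offset": [0, 0, -2], "turn": 0},
    {"offset": [0, 0, -4], "turn": 0},
    {"offset": [0, 0, -6], "turn": 0},
    {"offset": [0, 0, -8], "turn": 0},
    {"offset": [0, 0, -8], "turn": 0},
  ],
)

```text
t: 3.65
eef_pos: [0.5545, 0.0659, 0.3214]
ee_rot: [3.14, 0.005, -3.028]
force: [-0.1, 0.0, -0.8]
width: 0.005
```

```bash
python3 - <<'E'
from h import *
s=get_state();print(s["t"],s["eef_pos"],s["ee_rot"],s["width"],s["force"],s["moment"])
f=grab_frame("side");cv2.imwrite("pics/s1.png",cv2.resize(f["frame"][130:330,200:460],None,fx=3,fy=3))
togo([.637,-.165,.18],-np.pi+.03)
E
```

```text
3.65 [0.55453028 0.06588303 0.32139809] [ 3.14048569  0.00541919 -3.02836664] 0.004996098136737345 [-0.06761401  0.02155043 -0.80289999] [ 0.03829857 -0.08516383 -0.02373821]
offset [-5.6, -23.88, -1.94] turn 4.7
```

View pics/s1.png

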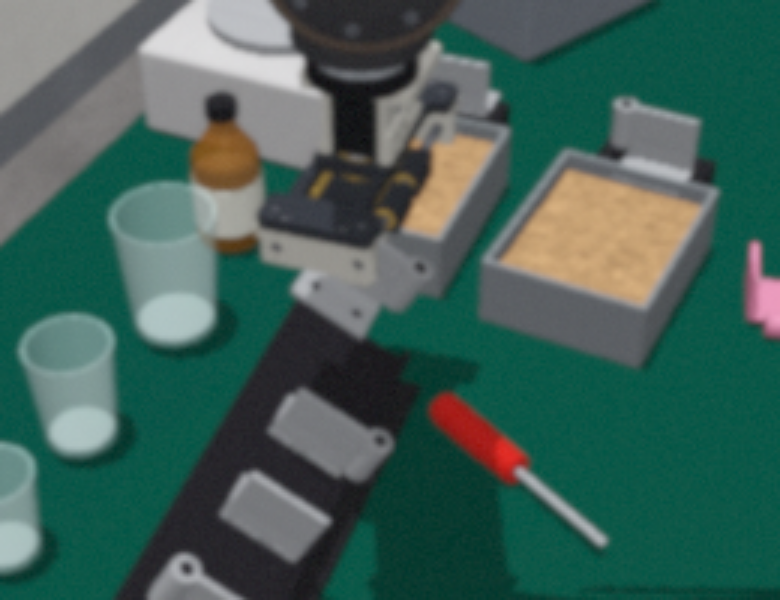

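right_a is held at 5 mm width, still tilted, and clear of the stand. I'm carrying it to the far (right-hand) bin.

Call:
send_rows(
  motion=[
    {"offset": [-1.3, -4.7, -1], "turn": 0},
    {"offset": [-2.6, -9.4, -1], "turn": 2},
    {"offset": [-3.9, -14, -1], "turn": 4.7},
    {"offset": [-5.2, -18.6, -1], "turn": 4.7},
    {"offset": [-6.3, -23, -1], "turn": 4.7},
    {"offset": [-6.3, -23, 1], "turn": 4.7},
    {"offset": [-6.3, -23, 2.1], "turn": 4.7},
    {"offset": [-6.3, -23, 2.1], "turn": 4.7},
  ],
  squeeze=18,
)

```text
t: 4.5
eef_pos: [0.6409, -0.1555, 0.2936]
ee_rot: [3.141, -0.006, -3.112]
force: [-0.4, 0.7, -2.7]
width: 0.0049
```

```bash
python3 - <<'E'
from h import *
s=get_state();print(s["t"],s["eef_pos"],s["ee_rot"],s["width"],s["force"],s["moment"])
togo([.643,-.155,.112],-np.pi+.03)
E
```

```text
4.5 [ 0.64090798 -0.15554308  0.29358954] [ 3.14090845 -0.00559628 -3.11155087] 0.004885017878282039 [-0.35938236  0.73960805 -2.7182728 ] [ 0.00476328  0.02337508 -0.00528251]
offset [-0.31, 0.04, 2.26] turn 0.0
```

Call:
send_rows(
  motion=[
    {"offset": [-0.2, 0, 0.8], "turn": 0},
    {"offset": [-0.2, 0, 1.6], "turn": 0},
    {"offset": [-0.2, 0, 2.3], "turn": 0},
    {"offset": [-0.2, 0, 2.6], "turn": 0},
    {"offset": [-0.2, 0, 2.8], "turn": 0},
    {"offset": [-0.2, 0, 3.0], "turn": 0},
    {"offset": [-0.2, 0, 3.0], "turn": 0},
  ],
)

```text
t: 5.2
eef_pos: [0.6441, -0.1557, 0.2666]
ee_rot: [-3.142, -0.0, -3.111]
force: [-0.9, -0.5, -1.4]
width: 0.0052
```

Call:
send_rows(
  motion=[
    {"offset": [0, 0, 0.2], "turn": 0},
    {"offset": [0, 0, 0.4], "turn": 0},
    {"offset": [0, 0, 0.6], "turn": 0},
    {"offset": [0, 0, 0.6], "turn": 0},
    {"offset": [0, 0, 0.6], "turn": 0},
  ],
)

```text
t: 5.7
eef_pos: [0.6441, -0.1557, 0.2606]
ee_rot: [-3.142, -0.0, -3.111]
force: [-0.5, -0.8, -2.4]
width: 0.0049
```

Call:
send_rows(
  motion=[
    {"offset": [0, 0, 0.2], "turn": 0},
    {"offset": [0, 0, 0.4], "turn": 0},
    {"offset": [0, 0, 0.6], "turn": 0},
    {"offset": [0, 0, 0.6], "turn": 0},
  ],
)

```text
t: 6.1
eef_pos: [0.644, -0.1557, 0.2542]
ee_rot: [3.142, -0.001, -3.111]
force: [-0.2, -0.5, -2.3]
width: 0.0053
```

Call:
send_rows(
  motion=[
    {"offset": [0, 0, 0.2], "turn": 0},
    {"offset": [0, 0, 0.4], "turn": 0},
    {"offset": [0, 0, 0.6], "turn": 0},
    {"offset": [0, 0, 0.6], "turn": 0},
  ],
)

```text
t: 6.5
eef_pos: [0.6444, -0.1557, 0.2499]
ee_rot: [-3.141, 0.001, -3.11]
force: [-1.9, 2.3, 9.1]
width: 0.0051
```

Call:
send_rows(
  motion=[
    {"offset": [0, 0, 0.2], "turn": 0},
    {"offset": [0, 0, 0.4], "turn": 0},
    {"offset": [0, 0, 0.4], "turn": 0},
  ],
)

```text
t: 6.8
eef_pos: [0.6458, -0.1556, 0.2477]
ee_rot: [-3.141, 0.006, -3.11]
force: [0.2, 2.1, 14.6]
width: 0.0048
```

Call:
send_rows(
  motion=[
    {"offset": [0, 0, 0.2], "turn": 0},
    {"offset": [0, 0, 0.4], "turn": 0},
    {"offset": [0, 0, 0.4], "turn": 0},
  ],
)

```text
t: 7.1
eef_pos: [0.6472, -0.1555, 0.2453]
ee_rot: [-3.14, 0.01, -3.109]
force: [3.1, 2.4, 20.0]
width: 0.0046
```

Call:
send_rows(
  motion=[
    {"offset": [0, 0, 0.1], "turn": 0},
    {"offset": [0, 0, 0.1], "turn": 0},
    {"offset": [0, 0, 0.1], "turn": 0},
  ],
  squeeze=10,
)

```text
t: 7.4
eef_pos: [0.6474, -0.1556, 0.244]
ee_rot: [-3.14, 0.011, -3.109]
force: [3.9, 3.0, 14.1]
width: 0.005
```

```bash
python3 - <<'E'
from h import *
s=get_state();print(s["t"],s["eef_pos"],s["ee_rot"],s["width"],s["force"],s["moment"])
f=grab_frame("wrist");cv2.imwrite("pics/w2.png",f["frame"])
E
```

```text
7.4 [ 0.64742646 -0.1555545   0.24402506] [-3.14010312  0.01081762 -3.10912828] 0.005029925002259039 [ 3.88183731  2.98984991 14.07079687] [ 0.84589163 -1.39468422 -0.0641297 ]
```

View pics/w2.png

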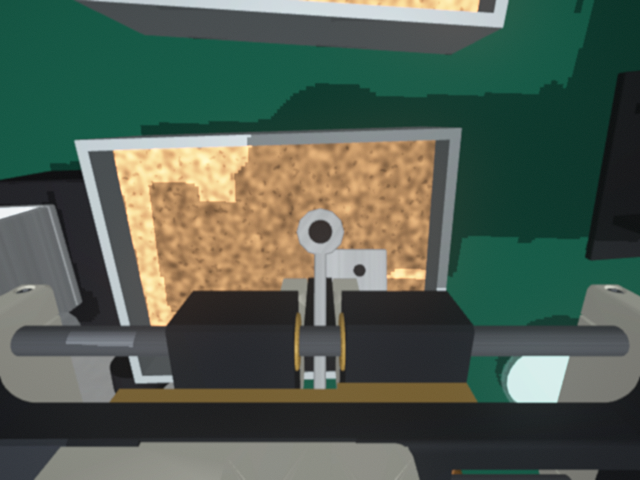

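The wrist view shows the bracket inside the bin, knuckle ring at (320,232) and foot at (358,270). I'm pressing a little further and then measuring the tilt from the upright's top edge.

Call:
send_rows(
  motion=[
    {"offset": [0, 0, 0.2], "turn": 0},
    {"offset": [0, 0, 0.4], "turn": 0},
    {"offset": [0, 0, 0.4], "turn": 0},
  ],
)

```text
t: 7.75
eef_pos: [0.6477, -0.1555, 0.2399]
ee_rot: [-3.14, 0.011, -3.109]
force: [4.7, 1.2, 15.0]
width: 0.005
```

```bash
cat >> h.py <<'E'
def tilt():
    "height profile along the held upright's top edge and of the foot, wrist view"
    f=grab_frame("wrist");P=cloud(f)
    for u in (320,358):
        for v in range(216,300,6):
            q=np.median(P[v-1:v+2,u-2:u+3].reshape(-1,3),0); print(u,v,q.round(4).tolist())
    return f
E
python3 - <<'E'
from h import *
f=tilt();cv2.imwrite("pics/w3.png",f["frame"]); print(get_state()["eef_pos"])
E
```

```text
320 216 [0.6006, -0.1584, 0.0875]
320 222 [0.6024, -0.1583, 0.0889]
320 228 [0.6047, -0.1582, 0.0898]
320 234 [0.6069, -0.1582, 0.0912]
320 240 [0.6092, -0.1581, 0.0919]
320 246 [0.6114, -0.158, 0.0929]
320 252 [0.6135, -0.1579, 0.0932]
320 258 [0.6162, -0.1579, 0.0939]
320 264 [0.6187, -0.1578, 0.0946]
320 270 [0.6207, -0.1577, 0.0954]
320 276 [0.6231, -0.1576, 0.0961]
320 282 [0.6253, -0.1576, 0.0968]
320 288 [0.6276, -0.1575, 0.0981]
320 294 [0.63, -0.1574, 0.0985]
358 216 [0.6123, -0.1372, 0.0417]
358 222 [0.6154, -0.1371, 0.0422]
358 228 [0.6191, -0.1368, 0.042]
358 234 [0.6225, -0.1366, 0.0421]
358 240 [0.626, -0.1365, 0.042]
358 246 [0.6296, -0.1361, 0.0419]
358 252 [0.6314, -0.1365, 0.0463]
358 258 [0.6345, -0.1363, 0.0476]
358 264 [0.6378, -0.1362, 0.0484]
358 270 [0.6406, -0.1362, 0.0501]
358 276 [0.6438, -0.1361, 0.0515]
358 282 [0.6465, -0.1359, 0.0523]
358 288 [0.6377, -0.1394, 0.077]
358 294 [0.6096, -0.1473, 0.1354]
[ 0.64766704 -0.1554744   0.23994938]
```

The tilt is down from 0.5 to about 0.36 rad, so the bracket is pivoting. I'll keep pressing.

Call:
send_rows(
  motion=[
    {"offset": [0, 0, 0.2], "turn": 0},
    {"offset": [0, 0, 0.4], "turn": 0},
    {"offset": [0, 0, 0.4], "turn": 0},
  ],
)

```text
t: 8.1
eef_pos: [0.6477, -0.1555, 0.2359]
ee_rot: [-3.14, 0.011, -3.109]
force: [4.8, 0.8, 13.6]
width: 0.005
```

Call:
send_rows(
  motion=[
    {"offset": [0, 0, 0.2], "turn": 0},
    {"offset": [0, 0, 0.4], "turn": 0},
    {"offset": [0, 0, 0.4], "turn": 0},
  ],
)

```text
t: 8.4
eef_pos: [0.6478, -0.1555, 0.2319]
ee_rot: [-3.14, 0.012, -3.109]
force: [4.6, 2.0, 14.3]
width: 0.0047
```

```bash
python3 - <<'E'
from h import *
f=tilt(); print(get_state()["eef_pos"])
E
```

```text
320 216 [0.6107, -0.1581, 0.0421]
320 222 [0.6139, -0.1579, 0.0423]
320 228 [0.6165, -0.158, 0.0428]
320 234 [0.6048, -0.1582, 0.0902]
320 240 [0.6065, -0.1581, 0.0918]
320 246 [0.6088, -0.1581, 0.0923]
320 252 [0.6107, -0.158, 0.0936]
320 258 [0.6129, -0.1579, 0.0942]
320 264 [0.6151, -0.1578, 0.0944]
320 270 [0.6174, -0.1578, 0.0952]
320 276 [0.6198, -0.1577, 0.0948]
320 282 [0.6222, -0.1576, 0.0953]
320 288 [0.6244, -0.1575, 0.0959]
320 294 [0.6269, -0.1575, 0.0966]
358 216 [0.6101, -0.1383, 0.042]
358 222 [0.6133, -0.1381, 0.0423]
358 228 [0.6168, -0.1378, 0.0422]
358 234 [0.6201, -0.1376, 0.042]
358 240 [0.6231, -0.1374, 0.0423]
358 246 [0.6269, -0.1371, 0.0423]
358 252 [0.6301, -0.1369, 0.0425]
358 258 [0.6319, -0.1373, 0.0464]
358 264 [0.6347, -0.1371, 0.0475]
358 270 [0.6379, -0.137, 0.0482]
358 276 [0.6409, -0.1369, 0.0496]
358 282 [0.6437, -0.1367, 0.0505]
358 288 [0.6379, -0.1394, 0.0693]
358 294 [0.6097, -0.1473, 0.1274]
[ 0.64780329 -0.15545786  0.23190259]
```

Force is steady at about 14 N, so the fingers are partly sliding rather than pivoting it. For the foot to turn about its touching edge the tool must arc toward +x, so I'll do that (tool −x).

Call:
send_rows(
  motion=[
    {"offset": [-0.2, 0, 0.1], "turn": 0},
    {"offset": [-0.4, 0, 0.2], "turn": 0},
    {"offset": [-0.6, 0, 0.2], "turn": 0},
    {"offset": [-0.6, 0, 0.2], "turn": 0},
  ],
)

```text
t: 8.85
eef_pos: [0.6522, -0.1553, 0.2284]
ee_rot: [-3.141, 0.006, -3.11]
force: [2.3, 0.2, 10.4]
width: 0.0052
```

```bash
cat > t.py <<'E'
from h import *
f=grab_frame("wrist");P=cloud(f);s=get_state()
print(s["t"],s["eef_pos"].round(4),s["force"].round(1))
for u in (320,358):
    Q=np.array([np.median(P[v-1:v+2,u-2:u+3].reshape(-1,3),0) for v in range(216,300,3)])
    for lo,hi,n in ((.07,.115,"top"),(.02,.065,"low")):
        q=Q[(Q[:,2]>lo)&(Q[:,2]<hi)]
        if len(q)>4: print(u,n,len(q),"slope",np.polyfit(q[-12:,0],q[-12:,2],1).round(3), q[[0,-1]].round(4).tolist())
E
python3 t.py
```

```text
8.9 [ 0.6522 -0.1554  0.2284] [1.9 0.8 8.9]
320 top 22 slope [0.078 0.049] [[0.6138, -0.1579, 0.0702], [0.6294, -0.1573, 0.0975]]
320 low 6 slope [-0.796  0.537] [[0.6131, -0.1579, 0.0427], [0.6148, -0.1578, 0.0627]]
358 low 24 slope [ 0.301 -0.144] [[0.6125, -0.1385, 0.0424], [0.6469, -0.137, 0.0502]]
```

Call:
send_rows(
  motion=[
    {"offset": [-0.2, 0, 0], "turn": 0},
    {"offset": [-0.4, 0, 0], "turn": 0},
    {"offset": [-0.6, 0, 0], "turn": 0},
    {"offset": [-0.6, 0, 0], "turn": 0},
  ],
)

```text
t: 9.3
eef_pos: [0.6565, -0.1553, 0.2267]
ee_rot: [-3.141, 0.001, -3.111]
force: [-1.8, 0.5, 5.3]
width: 0.0047
```

```bash
python3 - <<'E'
from h import *
f=tilt(); print(get_state()["eef_pos"])
cv2.imwrite("pics/w4.png",f["frame"][150:420,120:520].repeat(2,0).repeat(2,1))
E
```

```text
320 216 [0.6156, -0.1577, 0.0437]
320 222 [0.6189, -0.1576, 0.0435]
320 228 [0.6176, -0.1577, 0.0585]
320 234 [0.6172, -0.1577, 0.0691]
320 240 [0.6171, -0.1577, 0.0772]
320 246 [0.6169, -0.1577, 0.0848]
320 252 [0.6167, -0.1577, 0.0915]
320 258 [0.6167, -0.1577, 0.0977]
320 264 [0.6187, -0.1577, 0.0987]
320 270 [0.6207, -0.1576, 0.0986]
320 276 [0.623, -0.1575, 0.0991]
320 282 [0.6253, -0.1575, 0.0989]
320 288 [0.6276, -0.1574, 0.099]
320 294 [0.63, -0.1573, 0.0992]
358 216 [0.6149, -0.1387, 0.0438]
358 222 [0.6182, -0.1385, 0.0435]
358 228 [0.6214, -0.1383, 0.0439]
358 234 [0.6244, -0.138, 0.0437]
358 240 [0.6278, -0.1379, 0.0438]
358 246 [0.631, -0.1377, 0.0438]
358 252 [0.6328, -0.138, 0.048]
358 258 [0.6357, -0.1379, 0.0488]
358 264 [0.6387, -0.1376, 0.0491]
358 270 [0.6424, -0.1376, 0.0488]
358 276 [0.6455, -0.1373, 0.0491]
358 282 [0.6486, -0.137, 0.0494]
358 288 [0.6445, -0.1391, 0.0641]
358 294 [0.6172, -0.147, 0.1228]
[ 0.65643267 -0.1553044   0.22665966]
```

View pics/w4.png

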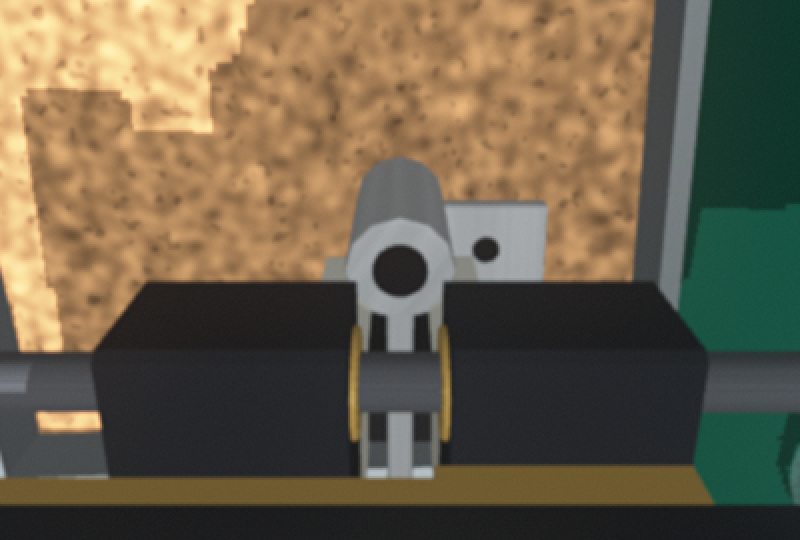

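The arc worked. The upright's top edge is level at z ≈ 0.099 and the foot lies flat on cork at z ≈ 0.044. Now I release and rise.

Call:
send_rows(
  motion=[
    {"offset": [0, 0, 0], "turn": 0},
    {"offset": [0, 0, -0.1], "turn": 0},
    {"offset": [0, 0, -0.1], "turn": 0},
    {"offset": [0, 0, -0.2], "turn": 0},
  ],
  hand=-0.6,
)

```text
t: 9.75
eef_pos: [0.6562, -0.1553, 0.2275]
ee_rot: [3.141, 0.0, -3.111]
force: [-0.1, -0.4, 0.6]
width: 0.0171
```

Call:
send_rows(
  motion=[
    {"offset": [0, 0, -1], "turn": 0},
    {"offset": [0, 0, -3], "turn": 0},
    {"offset": [0, 0, -7], "turn": 0},
    {"offset": [0, 0, -11], "turn": 0},
    {"offset": [0, 0, -13], "turn": 0},
    {"offset": [0, 0, -13], "turn": 0},
  ],
)

```text
t: 10.35
eef_pos: [0.6568, -0.1553, 0.3625]
ee_rot: [-3.141, 0.007, -3.11]
force: [0.8, 0.1, 0.2]
width: 0.0173
```

```bash
python3 - <<'E'
from h import *
print(get_state()["width"])
f=grab_frame("wrist");P=cloud(f);k=(P[...,2]>.085)&(P[...,2]<.112)&(abs(P[...,0]-.64)<.06)&(abs(P[...,1]+.165)<.06)
Q=P[k];print(len(Q),Q.min(0).round(3),Q.max(0).round(3),np.linalg.lstsq(np.c_[Q[:,:2],np.ones(len(Q))],Q[:,2],rcond=None)[0].round(3))
togo([.544,.1595,.17],-np.pi+.112)
E
```

```text
0.01730088874069953
1034 [ 0.617 -0.167  0.085] [ 0.693 -0.148  0.102] [ 0.024 -0.017  0.082]
offset [10.32, 31.79, 3.07] turn -4.7
```

right_a stands level in its bin. Next is left_b.

Call:
send_rows(
  motion=[
    {"offset": [1.5, 4.6, 0], "turn": 0},
    {"offset": [3, 9.2, 0], "turn": 0},
    {"offset": [4.5, 13.8, 1], "turn": -2},
    {"offset": [6, 18.4, 2], "turn": -4.7},
    {"offset": [7.5, 23, 3], "turn": -4.7},
    {"offset": [9, 27.6, 3], "turn": -4.7},
    {"offset": [10.3, 31.6, 3], "turn": -4.7},
    {"offset": [10.3, 31.6, 3], "turn": -4.7},
  ],
  hand=-0.09,
)

```text
t: 11.2
eef_pos: [0.5417, 0.1612, 0.3267]
ee_rot: [-3.142, -0.002, -3.024]
force: [0.5, 0.3, -0.0]
width: 0.0399
```

```bash
python3 - <<'E'
from h import *
print(get_state()["width"])
f=grab_frame("wrist");P=cloud(f)
k=(P[...,2]>.062)&(P[...,2]<.081)&(abs(P[...,0]-.503)<.014)&(abs(P[...,1]-.155)<.02)
Q=P[k];print("knuckle",len(Q),np.median(Q,0).round(4),Q.min(0).round(4),Q.max(0).round(4))
k=(P[...,2]>.085)&(P[...,2]<.115)&(abs(P[...,0]-.55)<.04)&(abs(P[...,1]-.155)<.02)
Q=P[k]; print("top edge",len(Q),Q.mean(0).round(4) if len(Q) else "")
for lo in(.52,.53,.54,.55,.56):
    q=Q[(Q[:,0]>lo)&(Q[:,0]<lo+.01)]; 
    if len(q):print(lo,len(q),q.mean(0).round(4))
togo([.544,.158,.080],-np.pi+.112)
E
```

```text
0.039941605819902096
knuckle 717 [0.5026 0.152  0.0762] [0.4926 0.1421 0.0622] [0.5169 0.1623 0.081 ]
top edge 537 [0.5392 0.1562 0.0967]
0.52 117 [0.525  0.1547 0.0892]
0.53 127 [0.5352 0.1558 0.0948]
0.54 137 [0.5451 0.1568 0.1001]
0.55 118 [0.5542 0.1579 0.1052]
0.56 8 [0.5642 0.1596 0.0968]
offset [-0.2, -0.17, 8.77] turn 0.3
```

Call:
send_rows(
  motion=[
    {"offset": [-0.2, -0.3, 4], "turn": 0},
    {"offset": [-0.2, -0.3, 7], "turn": 0},
    {"offset": [-0.2, -0.3, 8.6], "turn": 0},
    {"offset": [-0.2, -0.3, 8.6], "turn": 0},
    {"offset": [-0.2, -0.3, 8.6], "turn": 0},
  ],
)

```text
t: 11.75
eef_pos: [0.546, 0.154, 0.2415]
ee_rot: [-3.141, -0.001, -3.03]
force: [0.3, 0.0, 0.6]
width: 0.0397
```

Call:
send_rows(
  motion=[
    {"offset": [0, 0, 0], "turn": 0},
    {"offset": [0, 0, 0], "turn": 0},
    {"offset": [0, 0, 0], "turn": 0},
    {"offset": [0, 0, 0], "turn": 0},
    {"offset": [0, 0, 0], "turn": 0},
    {"offset": [0, 0, 0], "turn": 0},
  ],
  hand=-1,
  squeeze=30,
)

```text
t: 12.35
eef_pos: [0.5459, 0.155, 0.2422]
ee_rot: [3.141, 0.001, -3.029]
force: [-2.1, 3.6, 4.1]
width: 0.0049
```

Call:
send_rows(
  motion=[
    {"offset": [0, 0, -0.7], "turn": 0},
    {"offset": [0, 0, -2], "turn": 0},
    {"offset": [0, 0, -4], "turn": 0},
    {"offset": [0, 0, -7], "turn": 0},
    {"offset": [0, 0, -9], "turn": 0},
    {"offset": [0, 0, -9], "turn": 0},
  ],
)

```text
t: 12.95
eef_pos: [0.5466, 0.1548, 0.3355]
ee_rot: [3.14, 0.005, -3.029]
force: [0.3, -0.4, -3.1]
width: 0.0051
```

```bash
python3 - <<'E'
from h import *
s=get_state();print(s["eef_pos"],s["width"],s["force"])
togo([.452,-.2,.14],-np.pi-.012)
E
```

```text
[0.54656255 0.15478001 0.33552742] 0.005076319162148047 [ 0.30205733 -0.38505909 -3.10037729]
offset [13.5, -34.22, 3.51] turn 7.2
```

Call:
send_rows(
  motion=[
    {"offset": [2, -4.5, 0], "turn": 0},
    {"offset": [4, -9, 0], "turn": 0},
    {"offset": [6, -13.6, 0], "turn": 2},
    {"offset": [8, -18.1, 0], "turn": 5},
    {"offset": [10, -22.6, 0], "turn": 7.2},
    {"offset": [12, -27.1, 0], "turn": 7.2},
    {"offset": [14, -31.5, 0.5], "turn": 7.2},
    {"offset": [14.6, -33.1, 2], "turn": 7.2},
  ],
  squeeze=20,
)

```text
t: 13.75
eef_pos: [0.4361, -0.1936, 0.312]
ee_rot: [-3.141, 0.001, 3.126]
force: [1.8, 1.0, -3.5]
width: 0.005
```

Call:
send_rows(
  motion=[
    {"offset": [0, 0, 0.8], "turn": 0},
    {"offset": [0, 0, 1.6], "turn": 0},
    {"offset": [0, 0, 1.6], "turn": 0},
    {"offset": [0, 0, 1.6], "turn": 0},
  ],
)

```text
t: 14.15
eef_pos: [0.4384, -0.19, 0.2956]
ee_rot: [-3.142, -0.0, 3.13]
force: [-0.7, -0.0, -3.0]
width: 0.0053
```

```bash
python3 - <<'E'
from h import *
s=get_state();print(s["eef_pos"],s["width"],s["force"])
f=grab_frame("wrist");P=cloud(f);k=(abs(P[...,0]-.43)<.03)&(abs(P[...,1]+.12)<.025)&(P[...,2]<.07);print("floor",np.median(P[k][:,2]) if k.any() else None,k.sum())
k=(abs(P[...,1]-s["eef_pos"][1])<.02)&(P[...,2]<.15)&(P[...,2]>.075);Q=P[k];print(Q.min(0),Q.max(0),len(Q))
togo([.440,-.19,.112],-np.pi-.012)
E
```

```text
[ 0.43835733 -0.19000392  0.2956317 ] 0.005290101549268776 [-0.65583696 -0.02996262 -3.03633929]
floor 0.04393068615341547 5467
[ 0.38499533 -0.20996712  0.08738439] [ 0.44073852 -0.17308936  0.14998654] 4657
offset [-0.14, 0.0, 2.49] turn 0.0
```

Call:
send_rows(
  motion=[
    {"offset": [-0.5, 0, 0.8], "turn": 0},
    {"offset": [-0.5, 0, 1.6], "turn": 0},
    {"offset": [-0.5, 0, 2.4], "turn": 0},
    {"offset": [-0.5, 0, 3], "turn": 0},
    {"offset": [-0.5, 0, 3.4], "turn": 0},
    {"offset": [-0.5, 0, 3.6], "turn": 0},
    {"offset": [-0.5, 0, 3.6], "turn": 0},
    {"offset": [-0.5, 0, 3.6], "turn": 0},
  ],
)

```text
t: 15.0
eef_pos: [0.4431, -0.1909, 0.2598]
ee_rot: [-3.142, 0.0, 3.129]
force: [-0.0, 1.0, -3.4]
width: 0.005
```

Call:
send_rows(
  motion=[
    {"offset": [0, 0, 0.2], "turn": 0},
    {"offset": [0, 0, 0.4], "turn": 0},
    {"offset": [0, 0, 0.6], "turn": 0},
    {"offset": [0, 0, 0.6], "turn": 0},
    {"offset": [0, 0, 0.6], "turn": 0},
  ],
)

```text
t: 15.5
eef_pos: [0.4431, -0.1908, 0.254]
ee_rot: [-3.141, 0.0, 3.129]
force: [-0.2, 0.7, 2.2]
width: 0.0048
```

Call:
send_rows(
  motion=[
    {"offset": [-0.2, 0, 0.2], "turn": 0},
    {"offset": [-0.5, 0, 0.35], "turn": 0},
    {"offset": [-0.7, 0, 0.4], "turn": 0},
    {"offset": [-1, 0, 0.55], "turn": 0},
    {"offset": [-1.2, 0, 0.65], "turn": 0},
    {"offset": [-1.4, 0, 0.75], "turn": 0},
    {"offset": [-1.4, 0, 0.75], "turn": 0},
  ],
  squeeze=14,
)

```text
t: 16.2
eef_pos: [0.4575, -0.191, 0.2464]
ee_rot: [-3.141, 0.001, 3.129]
force: [-0.4, 1.5, 5.5]
width: 0.0049
```

```bash
cat > t.py <<'E'
from h import *
f=grab_frame("wrist");P=cloud(f);s=get_state()
print(s["t"],s["eef_pos"].round(4),s["force"].round(1))
for u in (320,282,358):
    print(u,[P[v-1:v+2,u-2:u+3].reshape(-1,3)[:,[0,2]].mean(0).round(4).tolist() for v in range(234,290,6)])
E
python3 t.py
```

```text
16.25 [ 0.4575 -0.191   0.2465] [-0.5  1.4  4.3]
320 [[0.4158, 0.096], [0.4154, 0.1048], [0.4208, 0.0967], [0.4232, 0.0972], [0.4256, 0.0978], [0.4281, 0.0984], [0.4305, 0.0991], [0.433, 0.0995], [0.4354, 0.1001], [0.438, 0.1004]]
282 [[0.4272, 0.0597], [0.4343, 0.0484], [0.4375, 0.0495], [0.4406, 0.0507], [0.4441, 0.051], [0.4476, 0.0514], [0.4508, 0.0525], [0.4543, 0.053], [0.4513, 0.0668], [0.449, 0.0784]]
358 [[0.4331, 0.0427], [0.4368, 0.0426], [0.4406, 0.0424], [0.4442, 0.0426], [0.448, 0.0426], [0.4519, 0.0424], [0.4556, 0.0427], [0.4596, 0.0425], [0.4577, 0.0545], [0.4499, 0.0774]]
```

Call:
send_rows(
  motion=[
    {"offset": [-0.2, 0, 0.15], "turn": 0},
    {"offset": [-0.4, 0, 0.3], "turn": 0},
    {"offset": [-0.6, 0, 0.45], "turn": 0},
    {"offset": [-0.8, 0, 0.6], "turn": 0},
    {"offset": [-0.9, 0, 0.65], "turn": 0},
    {"offset": [-0.9, 0, 0.65], "turn": 0},
  ],
)

```text
t: 16.85
eef_pos: [0.4662, -0.1911, 0.2397]
ee_rot: [-3.142, 0.0, 3.129]
force: [-0.0, 1.2, 4.4]
width: 0.0048
```

```bash
python3 t.py
```

```text
16.9 [ 0.4661 -0.1911  0.2397] [0.4 1.1 3.3]
320 [[0.4216, 0.0981], [0.424, 0.098], [0.4266, 0.0977], [0.4292, 0.0973], [0.4317, 0.0973], [0.4341, 0.0978], [0.4367, 0.0978], [0.4392, 0.0978], [0.4418, 0.098], [0.4445, 0.0978]]
282 [[0.4375, 0.0476], [0.4406, 0.0484], [0.4442, 0.0481], [0.4476, 0.0481], [0.4512, 0.048], [0.4547, 0.048], [0.4581, 0.0486], [0.4619, 0.0483], [0.4595, 0.0609], [0.4572, 0.0723]]
358 [[0.4395, 0.0428], [0.4391, 0.0544], [0.4466, 0.0427], [0.4502, 0.0426], [0.4538, 0.0426], [0.4575, 0.0427], [0.4612, 0.0428], [0.4651, 0.0424], [0.4641, 0.0523], [0.4619, 0.064]]
```

left_b is flat on the cork. I release, rise and go to left_a.

Call:
send_rows(
  motion=[
    {"offset": [0, 0, 0.1], "turn": 0},
    {"offset": [0, 0, 0.1], "turn": 0},
  ],
)

```text
t: 17.1
eef_pos: [0.4664, -0.1911, 0.239]
ee_rot: [-3.141, 0.001, 3.129]
force: [1.6, 0.7, 5.0]
width: 0.0049
```

Call:
send_rows(
  motion=[
    {"offset": [0, 0, 0], "turn": 0},
    {"offset": [0, 0, 0], "turn": 0},
    {"offset": [0, 0, 0], "turn": 0},
    {"offset": [0, 0, 0], "turn": 0},
  ],
  hand=-0.65,
)

```text
t: 17.5
eef_pos: [0.4658, -0.1911, 0.2384]
ee_rot: [3.142, -0.0, 3.129]
force: [-0.2, -0.7, -0.1]
width: 0.0152
```

Call:
send_rows(
  motion=[
    {"offset": [0, 0, -1], "turn": 0},
    {"offset": [0, 0, -3], "turn": 0},
    {"offset": [0, 0, -7], "turn": 0},
    {"offset": [0, 0, -11], "turn": 0},
    {"offset": [0, 0, -11.5], "turn": 0},
    {"offset": [0, 0, -11.5], "turn": 0},
  ],
)

```text
t: 18.1
eef_pos: [0.4661, -0.1911, 0.3558]
ee_rot: [-3.142, 0.004, 3.129]
force: [0.0, -0.0, -0.4]
width: 0.0154
```

```bash
python3 - <<'E'
from h import *
f=grab_frame("wrist");P=cloud(f);k=(P[...,2]>.085)&(P[...,2]<.112)&(abs(P[...,0]-.45)<.06)&(abs(P[...,1]+.19)<.03)
Q=P[k];print(len(Q),Q.min(0).round(3),Q.max(0).round(3),np.linalg.lstsq(np.c_[Q[:,:2],np.ones(len(Q))],Q[:,2],rcond=None)[0].round(3))
togo([.519,.332,.185],-np.pi+.112)
E
```

```text
1108 [ 0.414 -0.201  0.085] [ 0.49  -0.182  0.101] [ 0.011 -0.001  0.093]
offset [-4.62, 52.36, 1.04] turn -7.2
```

Call:
send_rows(
  motion=[
    {"offset": [-2.3, 26.2, 0], "turn": 0},
    {"offset": [-2.3, 26.2, 0], "turn": 0},
    {"offset": [-2.3, 26.2, 0], "turn": 0},
    {"offset": [-2.3, 26.2, 0], "turn": 0},
    {"offset": [-2.3, 26.2, 0], "turn": 0},
    {"offset": [-2.3, 26.2, 0], "turn": 0},
  ],
  hand=-0.09,
)

```text
t: 18.75
eef_pos: [0.4924, 0.0742, 0.3524]
ee_rot: [-3.141, -0.002, 3.132]
force: [0.0, -0.7, -1.1]
width: 0.0399
```

Call:
send_rows(
  motion=[
    {"offset": [-2.3, 26.2, 1], "turn": -7.2},
    {"offset": [-2.3, 26.2, 1], "turn": -7.2},
    {"offset": [-2.3, 26.2, 1], "turn": -7.2},
    {"offset": [-2.3, 26.2, 1], "turn": -7.2},
    {"offset": [-2.3, 26.2, 1], "turn": -7.2},
    {"offset": [-2.3, 26.2, 1], "turn": -7.2},
    {"offset": [-2.3, 26.2, 1], "turn": -7.2},
  ],
)

```text
t: 19.45
eef_pos: [0.5186, 0.3339, 0.3413]
ee_rot: [-3.139, -0.003, -3.027]
force: [0.4, -0.8, -1.4]
width: 0.0399
```

```bash
python3 - <<'E'
from h import *
print(get_state()["width"])
f=grab_frame("wrist");P=cloud(f);cv2.imwrite("pics/w5.png",f["frame"])
k=(P[...,2]>.06)&(P[...,2]<.125)&(abs(P[...,0]-.52)<.06)&(abs(P[...,1]-.333)<.025)
Q=P[k]; print("all",len(Q))
for lo in np.arange(.47,.57,.01):
    q=Q[(Q[:,0]>lo)&(Q[:,0]<lo+.01)]
    if len(q): m=q[q[:,2]>q[:,2].max()-.006]; print(round(lo,2),len(q),m.mean(0).round(4))
togo([.519,.332,.08],-np.pi+.112)
E
```

```text
0.03985892350168485
all 2011
0.48 38 [0.4882 0.3288 0.0801]
0.49 108 [0.4956 0.3296 0.0842]
0.5 107 [0.5055 0.3308 0.0895]
0.51 111 [0.5154 0.332  0.0951]
0.52 110 [0.5254 0.3331 0.1006]
0.53 211 [0.5372 0.3351 0.1073]
0.54 430 [0.5455 0.3352 0.112 ]
0.55 213 [0.5511 0.3344 0.1143]
0.56 161 [0.5666 0.341  0.0616]
offset [-0.12, 0.01, 10.27] turn 0.1
```

View pics/w5.png

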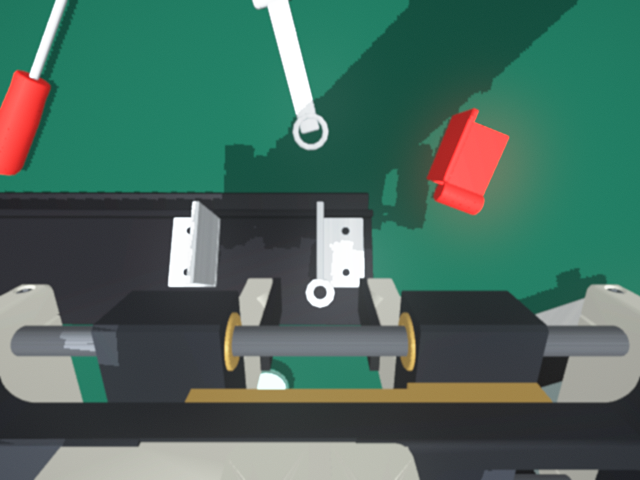

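The wrist view shows left_a centred between the fingers, upright at column 320 and knuckle ring at (320,292). The plain angle at (195,245) is clear of them.

Call:
send_rows(
  motion=[
    {"offset": [0.1, 0, 4], "turn": 0},
    {"offset": [0.1, 0, 8], "turn": 0},
    {"offset": [0.1, 0, 10.3], "turn": 0},
    {"offset": [0.1, 0, 10.3], "turn": 0},
    {"offset": [0.1, 0, 10.3], "turn": 0},
  ],
)

```text
t: 20.0
eef_pos: [0.5181, 0.3311, 0.241]
ee_rot: [-3.141, -0.0, -3.03]
force: [-0.0, -0.6, 0.9]
width: 0.0402
```

Call:
send_rows(
  motion=[
    {"offset": [0, 0, 0], "turn": 0},
    {"offset": [0, 0, 0], "turn": 0},
    {"offset": [0, 0, 0], "turn": 0},
    {"offset": [0, 0, 0], "turn": 0},
    {"offset": [0, 0, 0], "turn": 0},
    {"offset": [0, 0, 0], "turn": 0},
  ],
  hand=-1,
  squeeze=30,
)

```text
t: 20.6
eef_pos: [0.5178, 0.3323, 0.241]
ee_rot: [3.141, 0.0, -3.029]
force: [-1.1, -0.1, 2.8]
width: 0.0048
```

Call:
send_rows(
  motion=[
    {"offset": [0, 0, -0.7], "turn": 0},
    {"offset": [0, 0, -2], "turn": 0},
    {"offset": [0, 0, -4], "turn": 0},
    {"offset": [0, 0, -8], "turn": 0},
    {"offset": [0, 0, -12], "turn": 0},
    {"offset": [0, 0, -12], "turn": 0},
  ],
)

```text
t: 21.2
eef_pos: [0.519, 0.333, 0.3682]
ee_rot: [3.136, 0.009, -3.028]
force: [-0.0, 0.5, -1.9]
width: 0.0048
```

```bash
python3 - <<'E'
from h import *
s=get_state();print(s["eef_pos"],s["width"],s["force"])
togo([.435,-.132,.175],-np.pi-.012)
E
```

```text
[0.51904397 0.3330366  0.3681631 ] 0.004798742018468321 [-0.02044899  0.4557758  -1.90087521]
offset [13.8, -45.36, 3.02] turn 7.2
```

Call:
send_rows(
  motion=[
    {"offset": [7.6, -22.7, 0], "turn": 0},
    {"offset": [7.6, -22.7, 0], "turn": 0},
    {"offset": [7.6, -22.7, 0], "turn": 0},
    {"offset": [7.6, -22.7, 0], "turn": 0},
    {"offset": [7.6, -22.7, 0], "turn": 0},
    {"offset": [7.6, -22.7, 0], "turn": 0},
  ],
)

```text
t: 21.8
eef_pos: [0.4659, 0.0942, 0.3614]
ee_rot: [3.141, -0.0, -3.032]
force: [-0.0, 0.6, -1.8]
width: 0.0053
```

Call:
send_rows(
  motion=[
    {"offset": [1.5, -4.5, 0], "turn": 0},
    {"offset": [3, -9, 0], "turn": 2},
    {"offset": [4.6, -13.6, 0], "turn": 4},
    {"offset": [6.1, -18.2, 0], "turn": 7.2},
    {"offset": [7.7, -22.8, 1], "turn": 7.2},
    {"offset": [7.7, -22.8, 3], "turn": 7.2},
    {"offset": [7.7, -22.8, 5], "turn": 7.2},
    {"offset": [7.7, -22.8, 5], "turn": 7.2},
  ],
  squeeze=20,
)

```text
t: 22.6
eef_pos: [0.4158, -0.1376, 0.309]
ee_rot: [3.142, -0.004, 3.127]
force: [-0.1, -0.4, -2.0]
width: 0.0048
```

```bash
python3 - <<'E'
from h import *
s=get_state();print(s["eef_pos"],s["ee_rot"],s["width"],s["force"])
togo([.420,-.135,.102],-np.pi-.012)
E
python3 t.py
```

```text
[ 0.41583327 -0.1376083   0.30904446] [ 3.14150092 -0.00381674  3.12677972] 0.004792314583174697 [-0.1407168  -0.44358564 -2.04726203]
offset [-0.49, 0.27, 4.8] turn -0.2
22.65 [ 0.4167 -0.1373  0.3104] [ 0.6 -0.1 -1.6]
320 [[0.4098, 0.0435], [0.4147, 0.0433], [0.4136, 0.0601], [0.3852, 0.1484], [0.3876, 0.1497], [0.3901, 0.1507], [0.3924, 0.1519], [0.3948, 0.1531], [0.397, 0.1547], [0.3994, 0.1557]]
282 [[0.4094, 0.0435], [0.4143, 0.0434], [0.4133, 0.0599], [0.4241, 0.0436], [0.429, 0.0438], [0.4341, 0.0437], [0.4395, 0.0431], [0.4447, 0.0431], [0.428, 0.0891], [0.4136, 0.1267]]
358 [[0.4102, 0.0435], [0.4151, 0.0432], [0.4199, 0.0435], [0.4249, 0.0435], [0.4235, 0.0596], [0.4097, 0.1042], [0.4128, 0.1058], [0.4157, 0.1081], [0.4146, 0.1184], [0.411, 0.133]]
```

Call:
send_rows(
  motion=[
    {"offset": [-0.3, 0.2, 1], "turn": 0},
    {"offset": [-0.3, 0.2, 2], "turn": 0},
    {"offset": [-0.3, 0.2, 3], "turn": 0},
    {"offset": [-0.3, 0.2, 4], "turn": 0},
    {"offset": [-0.3, 0.2, 4.6], "turn": 0},
    {"offset": [-0.3, 0.2, 4.9], "turn": 0},
    {"offset": [-0.3, 0.2, 5.1], "turn": 0},
    {"offset": [-0.3, 0.2, 5.1], "turn": 0},
  ],
)

```text
t: 23.45
eef_pos: [0.42, -0.1352, 0.2596]
ee_rot: [-3.142, -0.0, 3.129]
force: [0.5, -0.6, -1.7]
width: 0.0048
```

Call:
send_rows(
  motion=[
    {"offset": [0, 0, 0.2], "turn": 0},
    {"offset": [0, 0, 0.4], "turn": 0},
    {"offset": [0, 0, 0.6], "turn": 0},
    {"offset": [0, 0, 0.6], "turn": 0},
    {"offset": [0, 0, 0.6], "turn": 0},
  ],
)

```text
t: 23.95
eef_pos: [0.4199, -0.1352, 0.2537]
ee_rot: [-3.142, -0.0, 3.129]
force: [-0.6, -0.4, -1.9]
width: 0.0047
```

Call:
send_rows(
  motion=[
    {"offset": [0, 0, 0.2], "turn": 0},
    {"offset": [0, 0, 0.4], "turn": 0},
    {"offset": [0, 0, 0.5], "turn": 0},
    {"offset": [0, 0, 0.5], "turn": 0},
  ],
)

```text
t: 24.35
eef_pos: [0.4206, -0.1352, 0.2497]
ee_rot: [-3.141, 0.002, 3.129]
force: [-1.7, 1.7, 12.6]
width: 0.0051
```

Call:
send_rows(
  motion=[
    {"offset": [-0.2, 0, 0.05], "turn": 0},
    {"offset": [-0.5, 0, 0.1], "turn": 0},
    {"offset": [-0.7, 0, 0.2], "turn": 0},
    {"offset": [-0.9, 0, 0.3], "turn": 0},
    {"offset": [-1.1, 0, 0.4], "turn": 0},
    {"offset": [-1.3, 0, 0.5], "turn": 0},
    {"offset": [-1.3, 0, 0.5], "turn": 0},
  ],
  squeeze=14,
)

```text
t: 25.05
eef_pos: [0.4344, -0.1353, 0.2447]
ee_rot: [-3.141, 0.003, 3.13]
force: [0.4, -0.4, 7.0]
width: 0.005
```

```bash
python3 t.py
```

```text
25.1 [ 0.4343 -0.1353  0.2447] [ 0.5 -0.9  7.9]
320 [[0.41, 0.0416], [0.4136, 0.0417], [0.4112, 0.0583], [0.4076, 0.0765], [0.4049, 0.0909], [0.4057, 0.0955], [0.4082, 0.0961], [0.4108, 0.0965], [0.4132, 0.0972], [0.4157, 0.0977]]
282 [[0.4097, 0.0416], [0.4133, 0.0417], [0.417, 0.0417], [0.4208, 0.0416], [0.4195, 0.0541], [0.4283, 0.0418], [0.4322, 0.0416], [0.436, 0.0417], [0.431, 0.0602], [0.4273, 0.0745]]
358 [[0.4103, 0.0415], [0.4139, 0.0415], [0.4157, 0.0466], [0.4191, 0.0471], [0.4224, 0.0482], [0.4256, 0.0491], [0.4293, 0.0492], [0.4327, 0.0498], [0.4318, 0.0593], [0.43, 0.07]]
```

Tilt is about 0.2 rad, so I'll finish the arc.

Call:
send_rows(
  motion=[
    {"offset": [-0.2, 0, 0.1], "turn": 0},
    {"offset": [-0.4, 0, 0.2], "turn": 0},
    {"offset": [-0.6, 0, 0.35], "turn": 0},
    {"offset": [-0.8, 0, 0.45], "turn": 0},
    {"offset": [-0.9, 0, 0.5], "turn": 0},
    {"offset": [-0.9, 0, 0.5], "turn": 0},
  ],
)

```text
t: 25.7
eef_pos: [0.4427, -0.1355, 0.2393]
ee_rot: [-3.141, 0.002, 3.129]
force: [-0.7, 1.3, 7.7]
width: 0.005
```

```bash
python3 t.py
```

```text
25.75 [ 0.4427 -0.1354  0.2393] [-0.1 -0.   6.2]
320 [[0.4146, 0.0467], [0.4144, 0.0572], [0.4145, 0.0661], [0.4146, 0.0739], [0.4144, 0.0819], [0.4144, 0.0886], [0.4107, 0.1033], [0.4162, 0.0966], [0.4188, 0.0967], [0.4215, 0.0968]]
282 [[0.4159, 0.0419], [0.4194, 0.0419], [0.423, 0.0419], [0.4267, 0.0415], [0.4303, 0.0417], [0.4339, 0.0418], [0.4377, 0.0418], [0.4413, 0.0421], [0.4377, 0.0574], [0.4348, 0.0702]]
358 [[0.415, 0.0461], [0.4184, 0.0463], [0.4217, 0.0467], [0.4251, 0.047], [0.4285, 0.0473], [0.4323, 0.0467], [0.4359, 0.0468], [0.4343, 0.0582], [0.4395, 0.0547], [0.4377, 0.0653]]
```

It is practically flat, so I release and rise.

Call:
send_rows(
  motion=[
    {"offset": [-0.1, 0, 0.1], "turn": 0},
    {"offset": [-0.1, 0, 0.1], "turn": 0},
  ],
)

```text
t: 25.95
eef_pos: [0.443, -0.1355, 0.2383]
ee_rot: [-3.141, 0.0, 3.129]
force: [-3.5, 2.0, 12.4]
width: 0.0048
```

Call:
send_rows(
  motion=[
    {"offset": [0, 0, 0], "turn": 0},
    {"offset": [0, 0, 0], "turn": 0},
    {"offset": [0, 0, 0], "turn": 0},
    {"offset": [0, 0, 0], "turn": 0},
  ],
  hand=-0.65,
)

```text
t: 26.35
eef_pos: [0.443, -0.1355, 0.2376]
ee_rot: [-3.142, -0.0, 3.129]
force: [0.1, 0.7, 0.5]
width: 0.0154
```

Call:
send_rows(
  motion=[
    {"offset": [0, 0, -1], "turn": 0},
    {"offset": [0, 0, -3], "turn": 0},
    {"offset": [0, 0, -7], "turn": 0},
    {"offset": [0, 0, -11.5], "turn": 0},
    {"offset": [0, 15, -13], "turn": 0},
    {"offset": [0, 15, -13], "turn": 0},
    {"offset": [0, 15, -13], "turn": 0},
    {"offset": [0, 15, -13], "turn": 0},
  ],
)

```text
t: 27.15
eef_pos: [0.4452, 0.0188, 0.3696]
ee_rot: [3.14, 0.003, 3.134]
force: [-0.4, -0.1, -0.1]
width: 0.0156
```

Call:
send_rows(
  motion=[
    {"offset": [0, 15, 0], "turn": 0},
    {"offset": [0, 15, 0], "turn": 0},
    {"offset": [0, 15, 0], "turn": 0},
    {"offset": [0, 15, 0], "turn": 0},
    {"offset": [0, 15, 0], "turn": 0},
  ],
)

```text
t: 27.65
eef_pos: [0.4467, 0.1653, 0.3679]
ee_rot: [-3.141, -0.0, 3.131]
force: [-0.9, -0.8, 0.2]
width: 0.0154
```

```bash
python3 - <<'E'
from h import *
s=get_state();print(s["eef_pos"],s["width"],s["force"])
f=grab_frame("top");P=cloud(f);cv2.imwrite("pics/top9.png",f["frame"])
for n,c in dict(la=(.452,-.135),lb=(.452,-.191),ra=(.655,-.157)).items():
    k=(P[...,2]>.085)&(P[...,2]<.115)&(abs(P[...,0]-c[0])<.055)&(abs(P[...,1]-c[1])<.025)
    Q=P[k]; print(n,len(Q),Q.min(0).round(3),Q.max(0).round(3),"slope",np.linalg.lstsq(np.c_[Q[:,0],np.ones(len(Q))],Q[:,2],rcond=None)[0].round(3))
d=np.load("top0.npz")["F"]
D=(cv2.absdiff(d,f["frame"]).max(2)>40).astype(np.uint8); n,l,st,_=cv2.connectedComponentsWithStats(D); print(st[1:][st[1:,4]>40].tolist())
E
```

```text
[0.44665096 0.16531509 0.3678599 ] 0.015432051186585137 [-0.91907435 -0.82958345  0.16604951]
la 220 [ 0.416 -0.144  0.085] [ 0.491 -0.125  0.101] slope [0.018 0.087]
lb 235 [ 0.416 -0.199  0.085] [ 0.491 -0.179  0.103] slope [-0.029  0.108]
ra 231 [ 0.619 -0.164  0.085] [ 0.694 -0.145  0.104] slope [-0.041  0.123]
[[416, 167, 32, 49, 1009], [295, 220, 31, 50, 912], [46, 222, 268, 258, 26130], [175, 235, 48, 27, 363], [404, 278, 32, 45, 1019], [449, 279, 27, 45, 907], [0, 370, 50, 110, 3251], [288, 469, 22, 11, 116], [134, 471, 29, 9, 122], [313, 473, 59, 7, 221]]
```

View pics/top9.png

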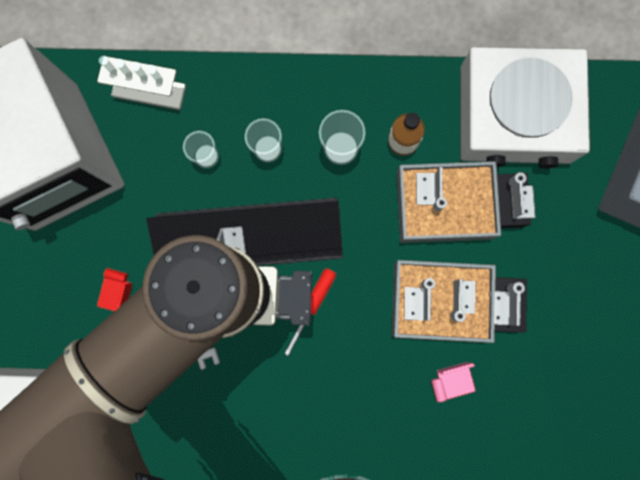

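The top view shows right_a at (430,190) in the far bin and both left-hand brackets at (416,300) and (465,297) in the near bin. Glassware and bottle show no change; the screwdriver, spanner and plain angle look unmoved where visible. I'm handing in.

```bash
python3 -c "
from station import *
print(job_done())"
```

```text
the job is handed in; nothing more can be done
None
```

All three brackets are standing flat in their bins: right_a in the far bin (right-hand sample), left_b and left_a in the near bin (left-hand sample). I handed the job in at about 28 s; no verdict was reported.

- **Setting down:** I felt for each cork floor and pressed lightly until the tilted bracket pivoted flat, then let go. The highest wrist force in the readings was about 20 N. right_a first slipped in the grip instead of turning, so I moved the tool in an arc around the foot's edge. I then used that arc for the other two as well.
- **Last checks:** In the top view, the upper edges slope by at most about 0.04 rad and sit near 0.10 m, as expected for brackets standing on cork at about 0.043 m. All three are well inside the bin walls, and the gripper was open and clear.
- **Bystanders:** The image comparison showed no change at the beakers or bottle. The arm partly hid the plain angle, spanner and screwdriver in that last picture. They looked unmoved where visible, but I did not measure them.
- **Not settled:** Depth put both cork floors at nearly the same height, although the task says they differ. The contact heights I felt were consistent with the depth readings.

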